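Open the spring cradle and hold a round flask down in it

ROBOT

A 7-joint arm with a two-finger parallel gripper is mounted at the origin on the work surface; the furniture and walls round the work are solid. World frame = base frame: x ahead of the robot, y to its left, z up, the work surface at z = 0. Lengths are in m, angles in rad, forces in N, time in s.
With the tool pointing down it reaches from about 0.4 to 0.85 m from the base axis. Payload 4.5 kg.
Tool frame: the origin (TCP) lies midway between the tips of the shut fingers; the grasp point (between the pads) lies 19 mm behind it; z points along the fingers, y is the direction in which the jaws open and shut (so a half turn about z gives the same grasp; the last joint's range is limited). The gripper opens to 88 mm and grips with 3 to 60 N. Pads are 18 mm wide; open, the fingers measure 123 mm over their backs; the gripper's body (75 mm by 187 mm) begins 45 mm behind the grasp point.
Start: joints at [1.201, 0.689, -0.195, 1.565, 0.157, 0.902, -0.215], TCP at [0.246, -0.575, 0.239] pointing down, gripper open.
Joint ranges: [-3.01, 3.01], [-0.46, 2.08], [-1.47, 1.51], [0.13, 2.56], [-1, 4.14], [0.04, 2.09], [-2.66, 2.66]. Speed limits (rad/s): [2.57, 2.57, 3.14, 3.14, 3.14, 3.14, 3.14].

INTERFACE

Orientations are given as a unit quaternion [x, y, z, w].
In Python, from plant import r gives the robot as it stands. The module is installed in compiled form; this text tells all that it offers.
- The arm moves only by the shell command python3 -m jog 'ROWS' [FORCE]. ROWS is JSON, a list of rows, each an object with "translation": the shift along the tool's x, y, z in units of 40 mm (1.0 is 40 mm), a list of three; "twist": the turn about the tool's z in units of 6 degrees (1.0 is 6 degrees); "claw": the opening in per cent of the stroke, from 0 (shut) to 100 (fully open). A call has 1 to 20 rows; each row shifts and turns the commanded pose from where the row before left it, along the tool's axes as they then stand; what a row does not reach is not made up. A row lasts 1/12 s, in which the tool goes at most 41.7 mm and 7.16 degrees, less where a joint would pass 70% of its speed; a pose out of reach is approached as far as the arm can. A call is refused whole if a number of a shift passes 1 or a number of a turn 1, either way. A call with a gripper value outside its range is refused whole. The fingers move at their own pace and stop on an object; FORCE is the grip in N (left out, the last holds). Time passes only in rows, so rows that do not move let the fingers close. It gives the time, the measured TCP pose, the force and the opening at its end, in the units of the state.
- r.get_state(): the state, without advancing time (a new reading comes with each control period).
- r.snapshot(name): name is "side" or "top" or "wrist"; returns a dict with "img" (400x640x3 uint8, red, green, blue), "fx", "fy", "cx", "cy" (pixels), "origin" and "rotation" of the camera in the world; the wrist camera has in their place "T_tool_cam" (4x4, takes a point from camera to tool coordinates, whose origin is the TCP and whose axes are the flange's). Camera axes: x right, y up, looking along -z (the intrinsics and any distortion apply to the point x, -y, -z); pixel columns grow to the right and rows downward; lengths in m; the calibration is good to about 2 mm. A picture is of the moment at which its call begins: read the wrist's pose just before it. There is no depth.
- r.finish_job(): hands the job in, once; it reports no verdict.
Trained networks look in the newest picture that a camera, given by its name, has taken for a name from the list of things; names that differ only in an ending like _2 or _b are one class to them, and where a whole thing is asked for, a point or a joint stands for the part that bears it (a point fixed in the world has none). Each returns a list of dicts, best first, with "confidence" (0 to 1); they miss things now and then, are a little off and sometimes report something else, mostly with a low value. They report only what shows in the picture. A call takes as long as a camera call.
- r.spot_in(label, camera): "rect" ([left, top, right, bottom] in pixels, round what is visible of it).
- r.spot_point(label, camera): "location" ([row, column] in pixels: a listed point, or the origin of a listed thing).
The state is a dict: "clock": time; "q": joint angles; "qd": joint speeds; "joint_torque": joint torques, N m; "tool_pos": TCP position; "eef_rot": TCP orientation; "contact_force": force on the tool from outside, world axes, zero at the start; "moment": the same for the moment, N m; "opening": opening from 0.0 (shut) to 1.0 (fully open).
Only numpy, scipy, OpenCV 4.12 (cv2) and the standard library are available. Lean on these libraries where they do the work, as an engineer would, in place of code of your own. Each camera call takes 0.05 s, during which the arm holds its last target. There are 200 camera calls.

TASK

First press the treadle at the front of the spring-ring holder down to its stop with the gripper, so that the cover over the ring swings open and stays open. Then lift the round flask off its cork ring, seat it upright in the sprung ring and push it down until the ring is fully on its bottom stop. Finish while still gripping the flask and holding it pressed down there, and leave the other things on the bench where they are.

Things in the scene. Friction and masses are not known exactly. Their poses are not given: they have to be found in the camera images.
- cradle_base: spring-ring holder fixed to the bench: grey plate 180 x 130 x 12 mm, round aluminium housing (108 mm across, top 52 mm above the bench), three thin guide pins 50 mm from its axis (tops 94 mm up), treadle on its front (-x) side, cover hinge at its back (+x). Origin on the bench, on the ring axis; own x points from treadle to cover hinge, z up
- treadle (a joint): hinge of the treadle, rad: 0 raised (as it starts), 0.30 down on its stop (a firm rubber one, stop pushing at some 12 N). It is coupled to the cover, 6.67 rad of cover to 1 rad of treadle. It takes about 5 N at the pad, springs back if let go before about 0.24, and beyond that the cover's weight keeps it down
- treadle_pad: the treadle: a steel plate with a ribbed black rubber pad 54 x 52 mm at its free end; turns about a level hinge 62 mm in front of the ring axis and 26 mm above the bench. Origin on the hinge axis
- treadle_press (a point): middle of the top of the rubber pad, where to press: 90 mm from the treadle hinge, about 57 mm above the bench when raised and 31 mm when down on its stop; moves with the treadle (about 5 mm away from the housing on the way down)
- cover (a joint): hinge of the round grey cover plate (80 mm across) over the ring, rad: 0 shut, flat over the ring; 2.0 open, leaning back past upright behind the ring, its edge then about 190 mm above the bench
- cradle (a joint): downward travel of the sprung ring, m: 0 up, 0.020 on its bottom stop. The flask's own weight does not move it; pushing the flask to the stop takes about 9 N more
- ring_seat: the sprung ring: aluminium, 88 mm outside, 62 mm hole, 12 mm thick, on a coil spring. Origin at the centre of its underside, z up
- ring_center (a point): centre of the top face of the sprung ring, 82 mm above the bench when up and 62 mm at the stop; moves with the ring. A seated flask's lowest point is 15 mm below it
- flask: clear glass round flask: ball-shaped bulb 80 mm across, neck 28 mm across, ribbed white cap 37 mm across and 30 mm tall from 105 to 135 mm above the flask's lowest point. 0.18 kg give or take a fifth. Origin at its lowest point, z up through the cap
- cork_ring: cork ring in which the flask stands at the start, 100 mm across, hole 62 mm, 30 mm tall, fixed to the bench. Origin at the centre of its underside; the flask's lowest point is 15 mm above the bench
- jar: bystander: small clear jar with white screw lid, 39 mm across, 46 mm tall; origin under its centre
- cutter: bystander: black tube cutter, 42 x 178 x 42 mm, long along its y; origin under its centre

How it is judged:
By the outcome, as a careful person would: the job done as asked, in the order asked, and still so for the second after the job is handed in, while the arm keeps its last pose, push and grip.
It also fails if it takes over 58 s, if anything falls off the work surface, if the arm or the gripper's body presses on something with over 40 N, if the wrist force passes 120 N, or if a joint passes its speed limit or range.

## Working session

There is one attempt and no reset: what is moved stays moved. The work goes in short steps, Python scripts to look and compute and a shell command to move; the robot and the scene stay as the last step left them, time stands still between calls to the robot, and variables do not carry over. Pictures are saved under pics/ and viewed, about 8 in all and at most 12, crops included, and the job is handed in when it is done.

```bash
mkdir -p pics; cat > h.py <<'E'
from plant import r
import cv2, numpy as np
from scipy.spatial.transform import Rotation as R
def ray(s,px):
    col,row=px
    d=np.array([(col-s['cx'])/s['fx'],-(row-s['cy'])/s['fy'],-1.0])
    return np.array(s['origin']),np.array(s['rotation'])@d
def atz(s,px,z):
    o,d=ray(s,px); return o+d*(z-o[2])/d[2]
def tri(s1,p1,s2,p2):
    o1,d1=ray(s1,p1);o2,d2=ray(s2,p2)
    A=np.stack([d1,-d2],1);t=np.linalg.lstsq(A,o2-o1,rcond=None)[0]
    a=o1+t[0]*d1;b=o2+t[1]*d2
    return (a+b)/2,np.linalg.norm(a-b)
def snap(n,f=None):
    s=r.snapshot(n)
    if f: cv2.imwrite('pics/'+f,s['img'][:,:,::-1])
    return s
E
python3 - <<'E'
from h import *
st=r.get_state();print(st)
S={n:snap(n,n+'0.png') for n in('side','top')}
print({k:v for k,v in S['top'].items() if k!='img'});print({k:v for k,v in S['side'].items() if k!='img'})
for l in ['cradle_base','treadle_pad','treadle_press','ring_center','flask','cork_ring','jar','cutter','cover']:
    P={}
    for n in S:
        for f in (r.spot_point,r.spot_in):
            try:o=f(l,n)[:2]
            except Exception as e:o=[];print(e)
            for d in o: print(l,n,[ (k,np.round(v,2).tolist()) for k,v in d.items()])
            if f==r.spot_point and o:P[n]=o[0]['location'][::-1]
    if len(P)==2:print('  TRI',tri(S['side'],P['side'],S['top'],P['top']))
E
```

```text
{'clock': 0.0, 'q': array([ 1.20081623,  0.68996241, -0.19449696,  1.56635532,  0.15730931,
        0.90248918, -0.21509911]), 'qd': array([ 0.00216383,  0.00035701, -0.00114684, -0.00075645, -0.00039057,
        0.00030384, -0.00163951]), 'joint_torque': array([ 1.16509938e-03, -5.27566087e+01, -1.26725111e+00, -1.53427255e+01,
       -5.28451125e-02,  6.28256865e-03,  1.67863777e-04]), 'tool_pos': array([ 0.24525489, -0.57417953,  0.23792006]), 'eef_rot': array([ 9.79680974e-01,  2.00560114e-01, -2.56533882e-04, -8.74569693e-04]), 'contact_force': array([ 0.24522508, -0.28354331, -0.19324509]), 'moment': array([-0.03040339, -0.0001069 , -0.00999576]), 'opening': 1.0074322015296677}
{'fx': 398.00895860718015, 'fy': 398.00895860718015, 'cx': 324.84619156732697, 'cy': 199.55535592505026, 'origin': array([0.48294902, 0.00290187, 1.05716796]), 'rotation': array([ 0.03347371, -0.02933955, -0.69656967,  0.71610711])}
{'fx': 413.38599411211527, 'fy': 413.38599411211527, 'cx': 324.61513005522806, 'cy': 198.83265779390672, 'origin': array([ 0.44647406, -0.58608076,  0.82918984]), 'rotation': array([ 0.33551031, -0.03134918, -0.08380755,  0.93777735])}
cradle_base side [('location', [161.5, 332.3]), ('confidence', 0.58)]
cradle_base side [('rect', [267.0, 124.2, 368.1, 186.2]), ('confidence', 0.65)]
cradle_base top [('location', [183.0, 256.1]), ('confidence', 0.9)]
cradle_base top [('rect', [226.2, 143.7, 284.7, 254.1]), ('confidence', 0.96)]Traceback (most recent call last):
  File "<stdin>", line 13, in <module>
  File "h.py", line 11, in tri
    o1,d1=ray(s1,p1);o2,d2=ray(s2,p2)
          ~~~^^^^^^^
  File "h.py", line 7, in ray
    return np.array(s['origin']),np.array(s['rotation'])@d
                                 ~~~~~~~~~~~~~~~~~~~~~~~^~
ValueError: matmul: Input operand 1 has a mismatch in its core dimension 0, with gufunc signature (n?,k),(k,m?)->(n?,m?) (size 3 is different from 4)
```

```bash
sed -i "s/np.array(s\['rotation'\])@d/R.from_quat(s['rotation']).apply(d)/" h.py
python3 - <<'E'
from h import *
S={n:snap(n,n+'0.png') for n in('side','top')}
cv2.imwrite('pics/both.png',cv2.resize(np.vstack([S['side']['img'][60:300],S['top']['img'][60:340]]),None,fx=1.15,fy=1.15)[:,:,::-1])
for l in ['cradle_base','treadle_pad','treadle_press','ring_center','flask','cork_ring','jar','cutter','cover']:
    P={}
    for n in S:
        for f in (r.spot_point,r.spot_in):
            o=f(l,n)[:1]
            for d in o: print(l,n,[ (k,np.round(v,2).tolist()) for k,v in d.items()])
            if f==r.spot_point and o:P[n]=o[0]['location'][::-1]
    if len(P)==2:print('  TRI',tri(S['side'],P['side'],S['top'],P['top']))
E
```

```text
cradle_base side [('location', [160.8, 333.1]), ('confidence', 0.68)]
cradle_base side [('rect', [266.1, 123.4, 368.0, 186.7]), ('confidence', 0.77)]
cradle_base top [('location', [182.7, 255.6]), ('confidence', 0.77)]
cradle_base top [('rect', [225.2, 141.9, 283.2, 254.0]), ('confidence', 0.92)]
  TRI (array([0.61378168, 0.19293573, 0.02296049]), np.float64(0.0011366325523815206))
treadle_pad side [('location', [160.8, 310.7]), ('confidence', 0.65)]
treadle_pad top [('location', [207.6, 253.1]), ('confidence', 0.91)]
treadle_pad top [('rect', [244.9, 203.4, 265.6, 248.3]), ('confidence', 0.91)]
  TRI (array([0.55001637, 0.19470968, 0.03218829]), np.float64(0.0035623015124141813))
treadle_press side [('location', [160.8, 278.1]), ('confidence', 0.83)]
treadle_press side [('rect', [270.0, 153.2, 317.8, 172.8]), ('confidence', 0.97)]
treadle_press top [('location', [240.6, 257.5]), ('confidence', 0.86)]
treadle_press top [('rect', [240.6, 203.3, 268.8, 248.8]), ('confidence', 0.95)]
  TRI (array([0.46444846, 0.17352573, 0.06878523]), np.float64(0.0001221007775379611))
ring_center side 
[... 950 characters left out ...]
9413))
jar side [('location', [233.2, 316.0]), ('confidence', 0.51)]
jar side [('rect', [307.3, 216.3, 324.2, 235.0]), ('confidence', 0.65)]
jar top [('location', [217.7, 335.3]), ('confidence', 0.62)]
jar top [('rect', [326.9, 210.3, 346.5, 224.6]), ('confidence', 0.75)]
  TRI (array([ 0.52979072, -0.01873502, -0.00069074]), np.float64(0.0006240834108775296))
cutter side [('rect', [339.6, 279.2, 375.7, 366.0]), ('confidence', 0.88)]
cutter top [('rect', [397.4, 191.9, 465.2, 210.0]), ('confidence', 0.98)]Traceback (most recent call last):
  File "<stdin>", line 8, in <module>
ValueError: it knows: cork_ring, cradle_base, cutter, flask, jar, ring_center, ring_seat, treadle_pad, treadle_press
```

View pics/both.png

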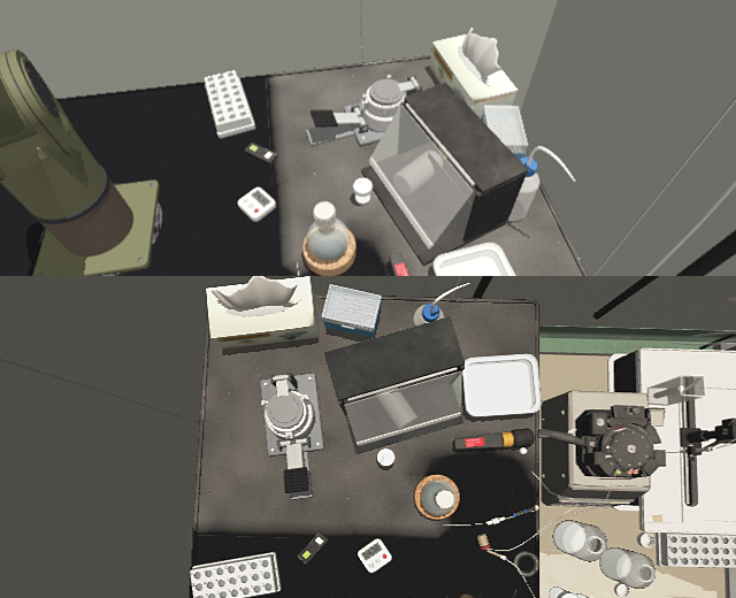

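```bash
python3 - <<'E'
from h import *
S={n:snap(n) for n in('side','top')}
A={'cradle_base':0,'treadle_pad':.026,'treadle_press':.057,'flask':.015,'cork_ring':0}
for l,z in A.items():
    for n in S:
        o=r.spot_point(l,n)
        if o:print(l,n,round(o[0]['confidence'],2),atz(S[n],o[0]['location'][::-1],z).round(4))
for nm,z,px in [('cap',.15,(385,254.8)),('roofL',.25,(283,125.6)),('roofLfront',.25,(297,171)),('roofR',.25,(393,97)),('glassfrontL',.0,(307,208)),('glassfrontR',0,(400,184))]: print(nm,atz(S['top'],px,z).round(3))
# roof height: same corners in side view (crop/1.15+60): leftfront ~(366,164)
f=lambda x,y:(x/1.15,y/1.15+60)
print('roof front-left', tri(S['side'],f(409,103),S['top'],f(342,402-276)))
print('roof front-right', tri(S['side'],f(463,206),S['top'],f(464,368-276)))
print('roof back-left', tri(S['side'],f(436,86),S['top'],f(327,352-276)))
a=cv2.resize(S['side']['img'][100:210,240:400],None,fx=4,fy=4,interpolation=2)
b=cv2.resize(S['top']['img'][135:265,200:300],None,fx=4,fy=4,interpolation=2)
h=600
c=np.zeros((520,800,3),np.uint8);c[:440,:400]=cv2.resize(a,(400,275),interpolation=3)[:1]*0
c[:275,:400]=cv2.resize(a,(400,275));c[:,400:800]=b
f=cv2.resize(S['side']['img'][225:305,250:320],None,fx=3,fy=3,interpolation=2);c[278:278+240,:210]=f
g=cv2.resize(S['top']['img'][225:280,350:405],None,fx=3,fy=3,interpolation=2);c[278:278+165,215:380]=g
cv2.imwrite('pics/z1.png',c[:,:,::-1])
E
```

```text
cradle_base side 0.64 [0.6209 0.2154 0.    ]
cradle_base top 0.89 [0.6142 0.2018 0.    ]
treadle_pad side 0.63 [0.5611 0.2073 0.026 ]
treadle_pad top 0.91 [0.5533 0.1879 0.026 ]
treadle_press side 0.88 [0.476  0.1904 0.057 ]
treadle_press top 0.66 [0.4672 0.1769 0.057 ]
flask side 0.59 [ 0.4505 -0.126   0.015 ]
flask top 0.76 [ 0.4412 -0.1364  0.015 ]
cork_ring side 0.76 [ 0.45   -0.1244  0.    ]
cork_ring top 0.7 [ 0.4508 -0.1288  0.    ]
cap [ 0.442 -0.13   0.15 ]
roofL [0.706 0.1   0.25 ]
roofLfront [0.612 0.067 0.25 ]
roofR [ 0.773 -0.127  0.25 ]
glassfrontL [0.553 0.057 0.   ]
glassfrontR [ 0.624 -0.189  0.   ]
roof front-left (array([0.63300633, 0.07179932, 0.17520046]), np.float64(0.01157994791813602))
roof front-right (array([ 0.69341453, -0.16643172,  0.15193018]), np.float64(0.025990835021744835))
roof back-left (array([0.71316877, 0.10567619, 0.18139628]), np.float64(0.021211591670160637))
```

View pics/z1.png

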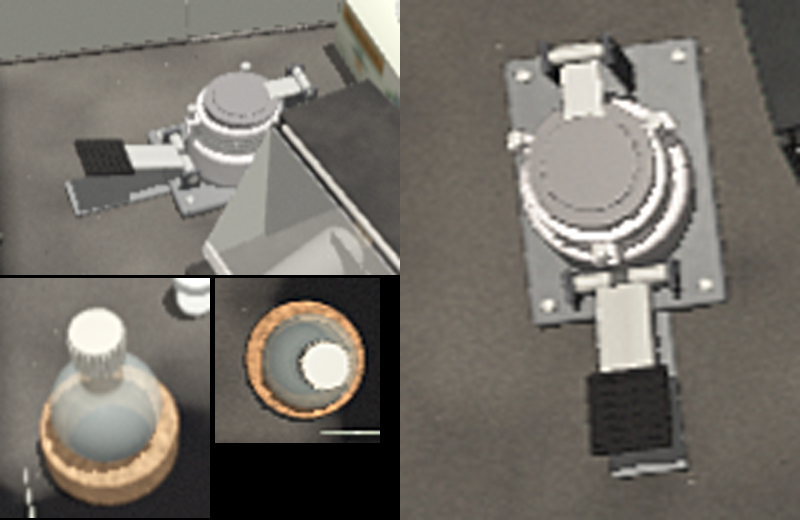

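```bash
python3 -m jog '[{"translation":[0.72,-0.616,-0.136],"twist":0,"claw":100},{"translation":[0.72,-0.616,-0.136],"twist":0,"claw":100},{"translation":[0.72,-0.616,-0.136],"twist":0,"claw":100},{"translation":[0.72,-0.616,-0.136],"twist":0,"claw":100},{"translation":[0.72,-0.616,-0.136],"twist":0,"claw":100},{"translation":[0.72,-0.616,-0.136],"twist":0,"claw":100},{"translation":[0.72,-0.616,-0.136],"twist":0,"claw":100},{"translation":[0.72,-0.616,-0.136],"twist":0,"claw":100},{"translation":[0.72,-0.616,-0.136],"twist":0,"claw":100},{"translation":[0.72,-0.616,-0.136],"twist":0,"claw":100},{"translation":[0.72,-0.616,-0.136],"twist":0,"claw":100},{"translation":[0,0,0],"twist":0.8,"claw":100},{"translation":[0,0,0],"twist":0.8,"claw":100},{"translation":[0,0,0],"twist":0.76,"claw":100},{"translation":[0,0,0],"twist":0,"claw":100},{"translation":[0,0,0],"twist":0,"claw":100},{"translation":[0,0,0],"twist":0,"claw":100}]'
cat >> h.py <<'E'
def wsnap(f=None):
    st=r.get_state(); s=r.snapshot('wrist')
    if f: cv2.imwrite('pics/'+f,s['img'][:,:,::-1])
    T=np.eye(4);T[:3,:3]=R.from_quat(st['eef_rot']).as_matrix();T[:3,3]=st['tool_pos']
    W=T@np.array(s['T_tool_cam'])
    s['origin']=W[:3,3];s['rotation']=R.from_matrix(W[:3,:3]).as_quat()
    return s
def yaw():
    x=R.from_quat(r.get_state()['eef_rot']).apply([1,0,0]);return np.degrees(np.arctan2(x[1],x[0]))
E
python3 - <<'E'
from h import *
s=wsnap('w1.png'); print(yaw(),r.get_state()['q'].round(2),np.array(s['T_tool_cam']).round(3).tolist(),s['origin'],s['fx'])
for l,z in [('flask',.015),('cork_ring',0),('jar',0),('cradle_base',0)]:
    for o in r.spot_point(l,'wrist')[:2]: print(l,o['confidence'],o['location'],atz(s,o['location'][::-1],z).round(4))
    print([(x['rect'],x['confidence']) for x in r.spot_in(l,'wrist')[:1]])
E
```

```text
clock: 4.02
tool_pos: [0.4304, -0.2011, 0.2986]
eef_rot: [0.997, 0.079, 0.0, 0.0]
contact_force: [0.4, -0.9, 0.0]
opening: 1.002
9.053036779357074 [ 0.44  0.41 -0.14  1.92  0.08  0.81 -1.16] [[-0.001, 0.966, 0.259, 0.066], [1.0, 0.001, -0.0, -0.0], [-0.0, 0.259, -0.966, -0.146], [0.0, 0.0, 0.0, 1.0]] [ 0.49558761 -0.19029712  0.44484809] 294.6731772278245
flask 0.9 [153.6, 273.7] [ 0.4414 -0.1359  0.015 ]
[([234.2, 126.9, 299.0, 187.1], 0.58)]
[([235.4, 113.2, 304.7, 186.9], 0.82)]
jar 0.78 [78.7, 196.5] [ 0.5265 -0.0142  0.    ]
[([168.2, 56.5, 210.9, 89.4], 0.91)]
[([1.1, 0.9, 93.0, 126.4], 0.61)]
```

View pics/w1.png

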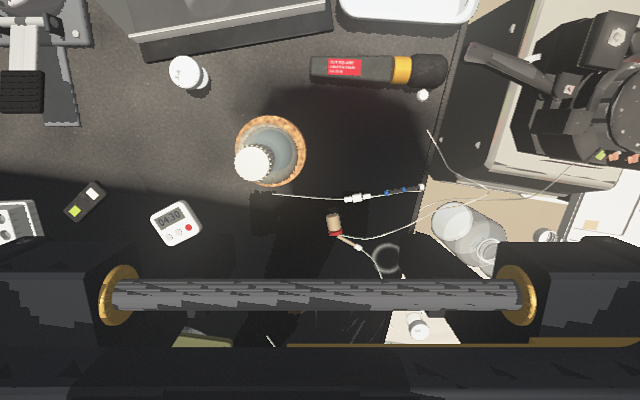

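```bash
python3 -m jog '[{"translation":[0.124,-0.938,0],"twist":0,"claw":100},{"translation":[0.124,-0.938,0],"twist":0,"claw":50},{"translation":[0.124,-0.938,0],"twist":0,"claw":0},{"translation":[0.124,-0.938,0],"twist":0,"claw":0},{"translation":[0.124,-0.938,0.2],"twist":0,"claw":0},{"translation":[0.124,-0.938,0.2],"twist":0,"claw":0},{"translation":[0.124,-0.938,0.2],"twist":0,"claw":0},{"translation":[0.124,-0.938,0.2],"twist":0,"claw":0},{"translation":[0.124,-0.938,0.3],"twist":0,"claw":0},{"translation":[0.124,-0.938,0.3],"twist":0,"claw":0},{"translation":[0,0,0],"twist":0,"claw":0},{"translation":[0,0,0],"twist":0,"claw":0},{"translation":[0,0,0],"twist":0,"claw":0}]' 20
python3 - <<'E'
from h import *
s=wsnap('w2.png'); print(yaw())
for l,z in [('treadle_press',.057),('treadle_pad',.026),('cradle_base',0),('ring_center',.082),('ring_seat',.07)]:
    for o in r.spot_point(l,'wrist')[:1]: print(l,o['confidence'],o['location'],atz(s,o['location'][::-1],z).round(4))
    print([(x['rect'],x['confidence']) for x in r.spot_in(l,'wrist')[:1]])
E
```

```text
clock: 5.55
tool_pos: [0.4208, 0.1766, 0.2425]
eef_rot: [0.997, 0.078, -0.0, 0.001]
contact_force: [0.0, -0.4, -0.8]
opening: 0.116
8.866658811709
treadle_press 0.84 [135.2, 325.0] [0.4729 0.1758 0.057 ]
[([295.5, 50.4, 345.1, 160.5], 0.7)]
treadle_pad 0.63 [51.0, 318.5] [0.5617 0.1969 0.026 ]
[([293.2, 50.2, 350.2, 158.2], 0.67)]
cradle_base 0.87 [3.5, 322.3] [0.6173 0.2011 0.    ]
[([263.1, 0.1, 381.4, 165.8], 0.97)]
[([282.1, 0.1, 362.2, 43.2], 0.82)]
[([282.3, 3.4, 360.7, 38.5], 0.82)]
```

View pics/w2.png

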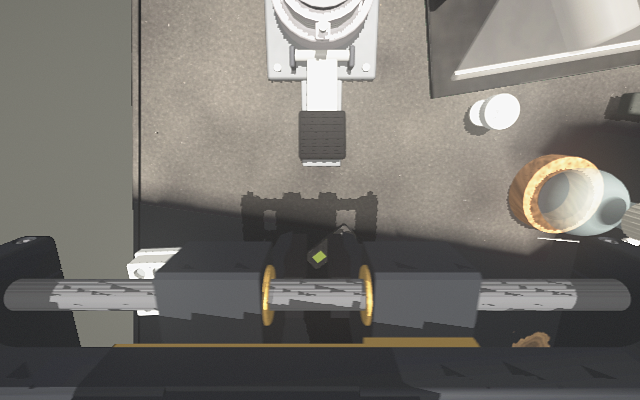

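```bash
python3 -m jog '[{"translation":[0.4,0.06,0.75],"twist":0,"claw":0},{"translation":[0.4,0.06,0.75],"twist":0,"claw":0},{"translation":[0.415,0.07,0.75],"twist":0,"claw":0},{"translation":[0,0,0.75],"twist":0,"claw":0},{"translation":[0,0,0.75],"twist":0,"claw":0},{"translation":[0,0,0.56],"twist":0,"claw":0},{"translation":[0,0,0],"twist":0,"claw":0},{"translation":[0,0,0.12],"twist":0,"claw":0},{"translation":[0,0,0.12],"twist":0,"claw":0},{"translation":[0,0,0.12],"twist":0,"claw":0},{"translation":[0,0,0.12],"twist":0,"claw":0},{"translation":[0,0,0.12],"twist":0,"claw":0},{"translation":[0,0,0],"twist":0,"claw":0}]'
```

```text
clock: 7.18
tool_pos: [0.4703, 0.1776, 0.047]
eef_rot: [0.997, 0.078, 0.001, -0.0]
contact_force: [0.7, -0.2, -0.2]
opening: 0.002
```

```bash
python3 -m jog '[{"translation":[0,0,0.12],"twist":0,"claw":0},{"translation":[0,0,0.12],"twist":0,"claw":0},{"translation":[0,0,0],"twist":0,"claw":0}]'
python3 - <<'E'
from h import *
w=wsnap('w3.png');s=snap('side');t=snap('top')
c=np.zeros((600,800,3),np.uint8)
c[:300,:480]=cv2.resize(w['img'],(480,300));c[300:600,:400]=cv2.resize(s['img'][90:210,240:400],(400,300));c[300:600,400:800]=cv2.resize(t['img'][130:270,180:367],(400,300))
cv2.imwrite('pics/c3.png',c[:,:,::-1])
E
```

```text
clock: 7.43
tool_pos: [0.4705, 0.1776, 0.0368]
eef_rot: [0.997, 0.078, 0.001, -0.0]
contact_force: [0.4, -0.4, -0.6]
opening: 0.005
```

View pics/c3.png

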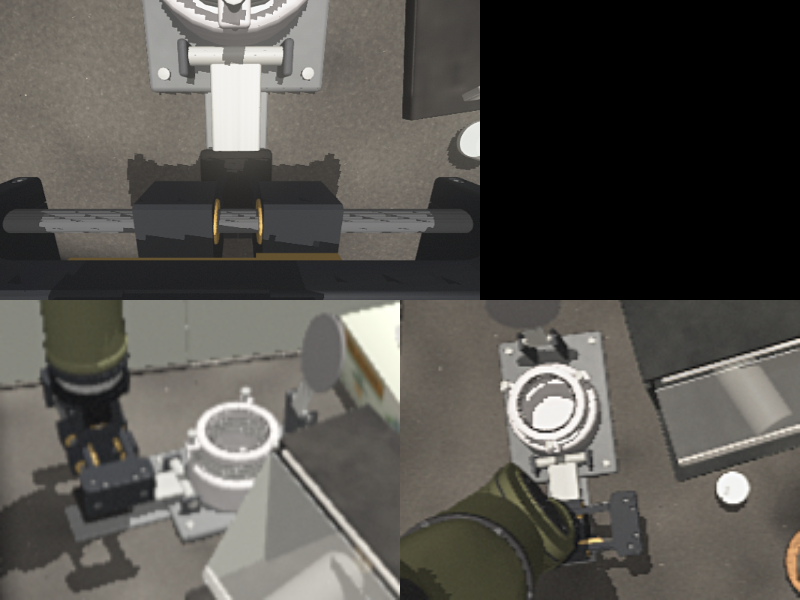

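```bash
python3 -m jog '[{"translation":[0,0,0.1],"twist":0,"claw":0},{"translation":[0,0,0.06],"twist":0,"claw":0},{"translation":[0,0,0],"twist":0,"claw":0}]'
```

```text
clock: 7.83
tool_pos: [0.4706, 0.1776, 0.03]
eef_rot: [0.997, 0.078, 0.001, -0.0]
contact_force: [1.3, 0.3, 2.8]
opening: 0.004
```

```bash
python3 -m jog '[{"translation":[0,0,0.05],"twist":0,"claw":0},{"translation":[0,0,0],"twist":0,"claw":0},{"translation":[0,0,0],"twist":0,"claw":0}]'
```

```text
clock: 8.08
tool_pos: [0.4706, 0.1776, 0.0287]
eef_rot: [0.997, 0.078, 0.001, -0.0]
contact_force: [-0.7, -1.0, 9.0]
opening: 0.004
```

```bash
python3 -m jog '[{"translation":[0,0,-0.4],"twist":0,"claw":0},{"translation":[0,0,-0.95],"twist":0,"claw":0},{"translation":[0,0,-0.95],"twist":0,"claw":30},{"translation":[0.2,0,-0.95],"twist":0,"claw":100},{"translation":[0.3,0,-0.95],"twist":0,"claw":100},{"translation":[0.3,0,-0.95],"twist":0,"claw":100},{"translation":[0.2,0,-0.95],"twist":0,"claw":100},{"translation":[0,0,0],"twist":0,"claw":100},{"translation":[0,0,0],"twist":0,"claw":100},{"translation":[0,0,0],"twist":0,"claw":100}]'
python3 - <<'E'
from h import *
w=wsnap();t=snap('top');s=snap('side'); print(yaw())
for n,S in (('wrist',w),('top',t),('side',s)):
  for l,z in [('treadle_press',.031),('cradle_base',0),('ring_center',.082),('ring_seat',.07)]:
    for o in r.spot_point(l,n)[:1]: print(n,l,o['confidence'],o['location'],atz(S,o['location'][::-1],z).round(4))
a=w['img'][0:180,230:410];b=t['img'][140:260,190:310]
c=np.hstack([cv2.resize(a,(400,400),interpolation=2),cv2.resize(b,(400,400),interpolation=2)])
cv2.imwrite('pics/c4.png',c[:,:,::-1])
cv2.imwrite('pics/w4.png',w['img'][:,:,::-1]);np.savez('w4.npz',o=w['origin'],q=w['rotation'])
E
```

```text
clock: 8.92
tool_pos: [0.5087, 0.1832, 0.2714]
eef_rot: [0.997, 0.078, -0.001, 0.0]
contact_force: [-0.3, -0.3, -0.1]
opening: 0.586
8.99705239928367
wrist treadle_press 0.77 [201.1, 315.2] [0.4699 0.1794 0.031 ]
wrist cradle_base 0.87 [87.5, 316.1] [0.6165 0.2011 0.    ]
top treadle_press 0.69 [237.8, 257.3] [0.4709 0.1809 0.031 ]
top cradle_base 0.96 [181.2, 253.4] [0.6212 0.2032 0.    ]
top ring_center 0.69 [179.6, 244.7] [0.6138 0.2093 0.082 ]
top ring_seat 0.88 [177.9, 248.0] [0.62   0.2038 0.07  ]
side treadle_press 0.84 [168.1, 279.7] [0.4665 0.1835 0.031 ]
side cradle_base 0.59 [163.0, 333.1] [0.6163 0.2067 0.    ]
side ring_center 0.65 [140.0, 332.6] [0.6144 0.2118 0.082 ]
side ring_seat 0.57 [141.7, 337.5] [0.6288 0.2158 0.07  ]
```

View pics/c4.png

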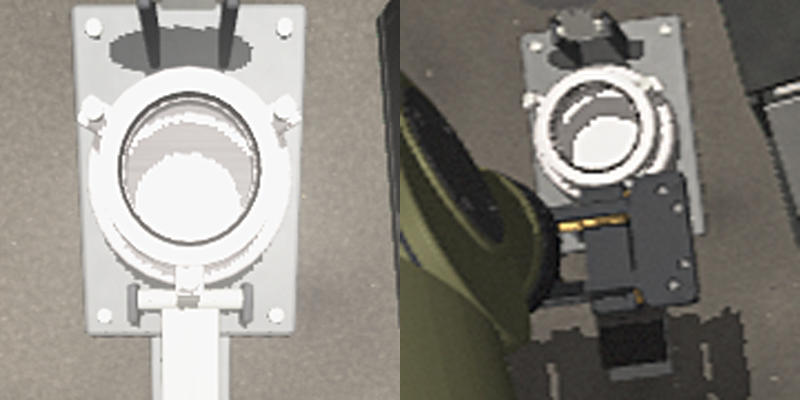

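```bash
python3 - <<'E'
from h import *
w=wsnap();t=snap('top')
print(atz(w,(315.3,75.6),.082),atz(w,(315,75.4),.082),atz(t,(249.25,177.8),.082))
# plate centre corners (plate top .012): crop corners 
f=lambda x,y:(230+x/2.2222,y/2.2222)
for p in [(74,5),(306,5),(88,335),(297,335),(94,26),(285,26),(105,316),(281,316)]: print(p,atz(w,f(*p),.012).round(4))
W=np.load('w4.npz')
E
```

```text
[0.62105448 0.20307047 0.082     ] [0.62120006 0.20341541 0.082     ] [0.61862915 0.19829068 0.082     ]
(74, 5) [0.7024 0.2797 0.012 ]
(306, 5) [0.7221 0.155  0.012 ]
(88, 335) [0.5267 0.2519 0.012 ]
(297, 335) [0.5466 0.1249 0.012 ]
(94, 26) [0.6941 0.2678 0.012 ]
(285, 26) [0.7104 0.1643 0.012 ]
(105, 316) [0.5397 0.2429 0.012 ]
(281, 316) [0.5564 0.1368 0.012 ]
```

```bash
python3 -m jog '[{"translation":[-0.448,0.81,0],"twist":0,"claw":100},{"translation":[-0.448,0.81,0],"twist":0,"claw":100},{"translation":[-0.448,0.81,0],"twist":0,"claw":100},{"translation":[-0.448,0.81,0],"twist":0,"claw":100},{"translation":[-0.448,0.81,0],"twist":0,"claw":100},{"translation":[-0.448,0.81,0],"twist":0,"claw":100},{"translation":[-0.448,0.81,0],"twist":0,"claw":100},{"translation":[-0.448,0.81,0],"twist":0,"claw":100},{"translation":[-0.448,0.81,0],"twist":0,"claw":100},{"translation":[0,0,0],"twist":0,"claw":100},{"translation":[0,0,0],"twist":0,"claw":100},{"translation":[0,0,0],"twist":0,"claw":100}]'
python3 - <<'E'
from h import *
w=wsnap('w5.png');print(yaw())
for l,z in [('flask',.015),('cork_ring',0)]:
    for o in r.spot_point(l,'wrist')[:1]: print(l,o['confidence'],o['location'],atz(w,o['location'][::-1],z).round(4))
# white cap blob
R0=w['img'][0:240,230:420];m=(R0.min(2)>200).astype(np.uint8)
n,lab,st,ce=cv2.connectedComponentsWithStats(m)
for i in range(1,n):
    if st[i,4]>150: p=(ce[i][0]+230,ce[i][1]);print(st[i],p,atz(w,p,.15).round(4))
c=cv2.resize(w['img'][30:230,220:440],None,fx=3,fy=3,interpolation=2);cv2.imwrite('pics/c5.png',c[:,:,::-1])
E
```

```text
clock: 10.77
tool_pos: [0.3962, -0.1292, 0.2723]
eef_rot: [0.997, 0.078, 0.0, -0.0]
contact_force: [-0.2, 0.2, 0.9]
opening: 0.999
9.08142824897554
flask 0.56 [134.5, 325.3] [ 0.4468 -0.1324  0.015 ]
[  0  30  25  36 758] (np.float64(240.70712401055408), np.float64(47.33905013192612)) [ 0.5104 -0.047   0.15  ]
[  78  121   42   42 1288] (np.float64(328.70652173913044), np.float64(142.0613354037267)) [ 0.4456 -0.1319  0.15  ]
[  0 198  13  34 228] (np.float64(234.81140350877192), np.float64(216.52631578947367)) [ 0.3625 -0.0546  0.15  ]
```

View pics/c5.png

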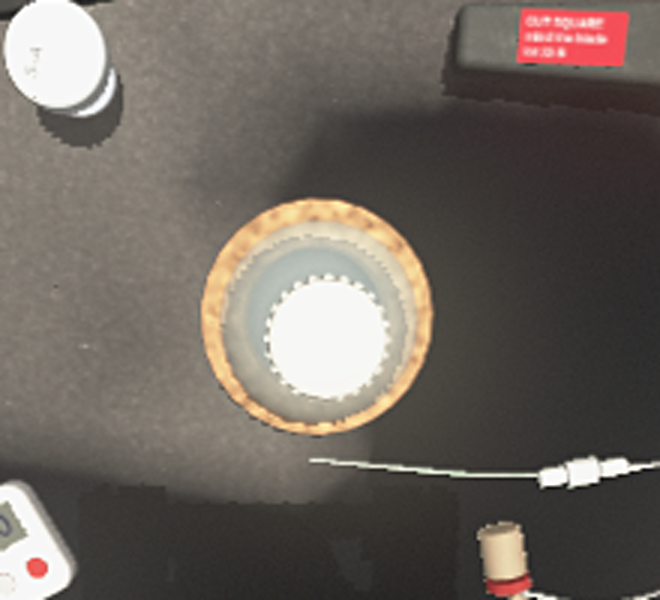

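```bash
python3 -m jog '[{"translation":[0.6,0.13,0.3],"twist":0,"claw":100},{"translation":[0.61,0.13,0.3],"twist":0,"claw":100},{"translation":[0,0,0.7],"twist":0,"claw":100},{"translation":[0,0,0.7],"twist":0,"claw":100},{"translation":[0,0,0.7],"twist":0,"claw":100},{"translation":[0,0,0.7],"twist":0,"claw":100},{"translation":[0,0,0.53],"twist":0,"claw":100},{"translation":[0,0,0],"twist":0,"claw":100},{"translation":[0,0,0],"twist":0,"claw":60},{"translation":[0,0,0],"twist":0,"claw":45},{"translation":[0,0,0],"twist":0,"claw":35},{"translation":[0,0,0],"twist":0,"claw":20},{"translation":[0,0,0],"twist":0,"claw":20},{"translation":[0,0,0],"twist":0,"claw":20},{"translation":[0,0,0],"twist":0,"claw":20},{"translation":[0,0,0],"twist":0,"claw":20}]' 35
```

```text
clock: 12.25
tool_pos: [0.4453, -0.1324, 0.1152]
eef_rot: [0.997, 0.078, 0.0, 0.0]
contact_force: [-0.1, 0.8, 0.1]
opening: 0.42
```

```bash
python3 -m jog '[{"translation":[0,0,-0.2],"twist":0,"claw":15},{"translation":[0,0,-0.5],"twist":0,"claw":15},{"translation":[0,0,-0.6],"twist":0,"claw":15},{"translation":[0,0,-0.8],"twist":0,"claw":15},{"translation":[0,0,-0.8],"twist":0,"claw":15},{"translation":[0,0,-0.6],"twist":0,"claw":15},{"translation":[0,0,-0.25],"twist":0,"claw":15},{"translation":[0,0,0],"twist":0,"claw":15},{"translation":[0,0,0],"twist":0,"claw":15}]'
```

```text
clock: 13.0
tool_pos: [0.4449, -0.1323, 0.2653]
eef_rot: [0.997, 0.078, 0.0, 0.0]
contact_force: [-0.8, 0.2, -2.3]
opening: 0.396
```

```bash
python3 -m jog '[{"translation":[0.07,-0.44,0],"twist":0,"claw":15},{"translation":[0.14,-0.88,0],"twist":0,"claw":15},{"translation":[0.14,-0.88,0],"twist":0,"claw":15},{"translation":[0.14,-0.88,0],"twist":0,"claw":15},{"translation":[0.14,-0.88,0],"twist":0,"claw":15},{"translation":[0.14,-0.88,0],"twist":0,"claw":15},{"translation":[0.14,-0.88,0],"twist":0,"claw":15},{"translation":[0.35,-0.6,0],"twist":0,"claw":15},{"translation":[0.77,-0.24,0],"twist":0,"claw":15},{"translation":[0.77,-0.24,0],"twist":0,"claw":15},{"translation":[0.77,-0.24,0],"twist":0,"claw":15},{"translation":[0.77,-0.24,0],"twist":0,"claw":15},{"translation":[0.77,-0.24,0],"twist":0,"claw":15},{"translation":[0.66,0,0],"twist":0,"claw":15},{"translation":[0,0,0],"twist":0,"claw":15},{"translation":[0,0,0],"twist":0,"claw":15},{"translation":[0,0,0],"twist":0,"claw":15}]'
python3 - <<'E'
from h import *
s=snap('side','s6.png');t=snap('top');w=wsnap('w6.png');print(yaw())
c=np.zeros((600,800,3),np.uint8)
c[:350,:560]=cv2.resize(w['img'],(560,350));c[350:600,:400]=cv2.resize(s['img'][80:200,250:442],(400,250));c[350:600,400:]=cv2.resize(t['img'][130:250,180:372],(400,250))
cv2.imwrite('pics/c6.png',c[:,:,::-1])
E
```

```text
clock: 14.42
tool_pos: [0.6245, 0.2002, 0.263]
eef_rot: [0.997, 0.078, -0.002, 0.001]
contact_force: [-0.4, 0.1, -1.9]
opening: 0.399
8.990588523557452
```

View pics/c6.png

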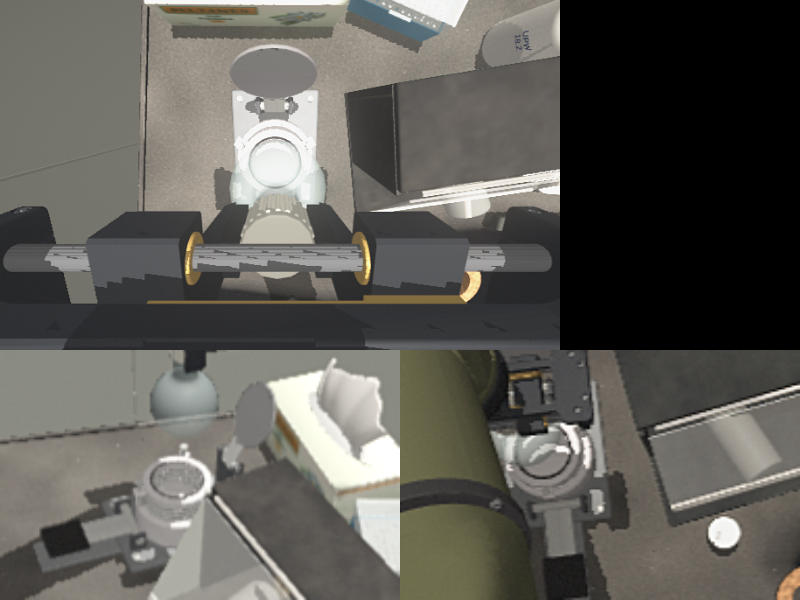

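```bash
python3 -m jog '[{"translation":[-0.09,-0.085,0.1],"twist":0,"claw":15},{"translation":[0,0,0.4],"twist":0,"claw":15},{"translation":[0,0,0.4],"twist":0,"claw":15},{"translation":[0,0,0.4],"twist":0,"claw":15},{"translation":[0,0,0.4],"twist":0,"claw":15},{"translation":[0,0,0.25],"twist":0,"claw":15},{"translation":[0,0,0.15],"twist":0,"claw":15},{"translation":[0,0,0],"twist":0,"claw":15},{"translation":[0,0,0],"twist":0,"claw":15}]'
python3 - <<'E'
from h import *
s=snap('side','s7.png');w=wsnap('w7.png')
c=np.zeros((600,800,3),np.uint8)
c[:300,:480]=cv2.resize(w['img'][0:200,160:480],(480,300));c[300:600,:480]=cv2.resize(s['img'][70:190,250:442],(480,300))
cv2.imwrite('pics/c7.png',c[:,:480,::-1])
E
```

```text
clock: 15.32
tool_pos: [0.6222, 0.2038, 0.1813]
eef_rot: [0.997, 0.078, 0.0, -0.0]
contact_force: [-0.8, -0.7, -1.4]
opening: 0.399
```

View pics/c7.png

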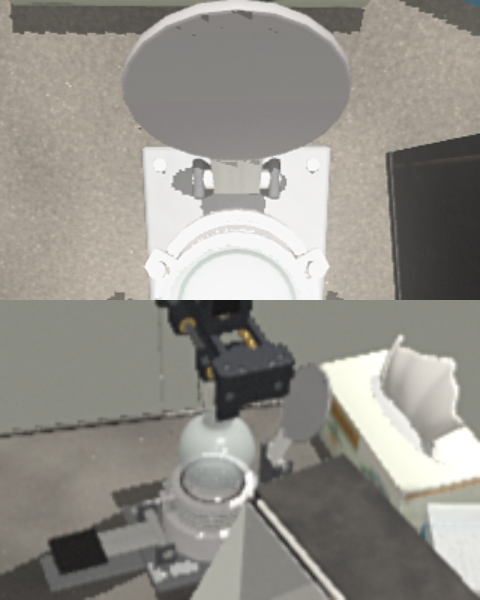

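```bash
python3 -m jog '[{"translation":[-0.035,0.01,0.15],"twist":0,"claw":15},{"translation":[0,0,0.12],"twist":0,"claw":15},{"translation":[0,0,0.1],"twist":0,"claw":15},{"translation":[0,0,0],"twist":0,"claw":15},{"translation":[0,0,0],"twist":0,"claw":15}]'
```

```text
clock: 15.83
tool_pos: [0.6206, 0.2031, 0.1662]
eef_rot: [0.997, 0.078, -0.0, 0.0]
contact_force: [-1.3, -0.3, 2.4]
opening: 0.397
```

```bash
python3 -m jog '[{"translation":[0,0,0.1],"twist":0,"claw":15},{"translation":[0,0,0.1],"twist":0,"claw":15},{"translation":[0,0,0.1],"twist":0,"claw":15},{"translation":[0,0,0.1],"twist":0,"claw":15},{"translation":[0,0,0],"twist":0,"claw":15},{"translation":[0,0,0],"twist":0,"claw":15}]' 45
```

```text
clock: 16.33
tool_pos: [0.6208, 0.2032, 0.1504]
eef_rot: [0.997, 0.078, 0.0, -0.0]
contact_force: [-2.6, -0.6, 7.7]
opening: 0.396
```

```bash
python3 -m jog '[{"translation":[0,0,0.06],"twist":0,"claw":15},{"translation":[0,0,0.06],"twist":0,"claw":15},{"translation":[0,0,0],"twist":0,"claw":15},{"translation":[0,0,0],"twist":0,"claw":15}]'
```

```text
clock: 16.67
tool_pos: [0.6212, 0.2033, 0.1473]
eef_rot: [0.997, 0.078, 0.001, -0.0]
contact_force: [-5.0, -1.4, 14.9]
opening: 0.394
```

```bash
python3 -m jog '[{"translation":[0,0,0.04],"twist":0,"claw":15},{"translation":[0,0,0],"twist":0,"claw":15},{"translation":[0,0,0],"twist":0,"claw":15}]'
```

```text
clock: 16.92
tool_pos: [0.6216, 0.2034, 0.1471]
eef_rot: [0.997, 0.078, 0.001, -0.0]
contact_force: [-6.8, -2.6, 23.4]
opening: 0.395
```

```bash
python3 -m jog '[{"translation":[-0.03,0,-0.015],"twist":0,"claw":15},{"translation":[0,0,0],"twist":0,"claw":15},{"translation":[0,0,0],"twist":0,"claw":15},{"translation":[0,0,0],"twist":0,"claw":15},{"translation":[0,0,0],"twist":0,"claw":15},{"translation":[0,0,0],"twist":0,"claw":15},{"translation":[0,0,0],"twist":0,"claw":15},{"translation":[0,0,0],"twist":0,"claw":15},{"translation":[0,0,0],"twist":0,"claw":15},{"translation":[0,0,0],"twist":0,"claw":15},{"translation":[0,0,0],"twist":0,"claw":15},{"translation":[0,0,0],"twist":0,"claw":15}]'
python3 - <<'E'
from h import *
s=snap('side');w=wsnap();t=snap('top')
for l,z in [('jar',0),('ring_center',.062)]:
    for n,S in (('top',t),('side',s)):
        for o in r.spot_point(l,n)[:1]:print(l,n,atz(S,o['location'][::-1],z).round(4))
c=np.zeros((600,800,3),np.uint8)
c[:300,:480]=cv2.resize(w['img'],(480,300));c[300:,:480]=cv2.resize(s['img'][70:190,250:442],(480,300));c[300:,480:]=cv2.resize(t['img'][130:280,200:360],(320,300))
cv2.imwrite('pics/c8.png',c[:,:,::-1])
E
```

```text
clock: 17.92
tool_pos: [0.6206, 0.2033, 0.147]
eef_rot: [0.997, 0.078, 0.002, -0.0]
contact_force: [-5.7, -2.3, 17.8]
opening: 0.398
jar top [ 0.5264 -0.0228  0.    ]
jar side [ 0.5253 -0.0211  0.    ]
ring_center top [0.6205 0.2062 0.062 ]
ring_center side [0.6204 0.2168 0.062 ]
```

View pics/c8.png

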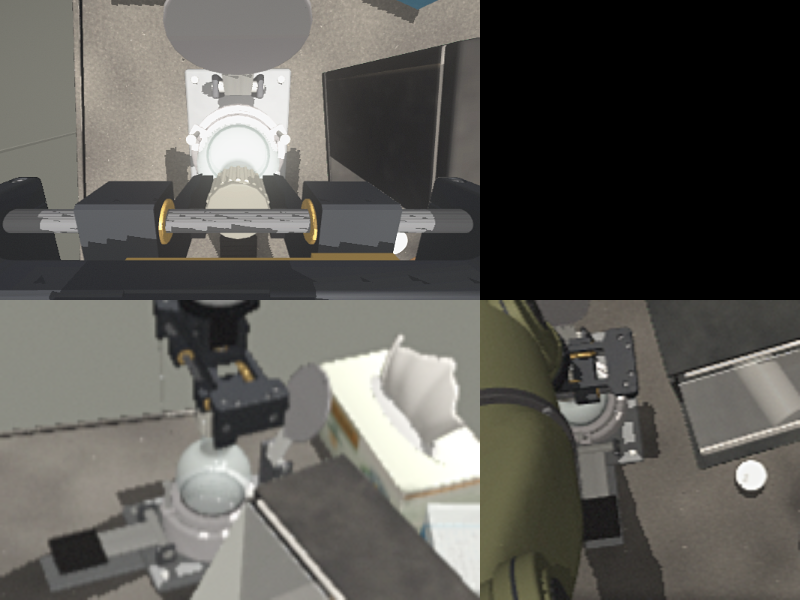

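```bash
python3 -c "
from plant import r
r.finish_job();s=r.get_state();print(s['clock'],s['tool_pos'],s['contact_force'],s['opening'])"
```

```text
the job is handed in; nothing more can be done
the job is handed in; nothing more can be done
```

The job is handed in, and every step was done in the order asked. It reports no verdict, and I could not read the state again after handing in.

- **Treadle:** I pressed it with the shut gripper until it met the stop at 9 N, with the TCP at z 0.029. The cover swung open, and the last pictures show it still open.
- **Flask:** I lifted it off the cork ring by its cap, with the grip at 35 N and later raised to 45 N. I seated it in the ring and pushed it down.
- **Bottom stop:** The tool went down 20 mm from the expected seating height (first contact read at z 0.166, end at z 0.147). At the end the force rose from 15 to 23 N with almost no movement, so the ring is on its stop.
- **Final hold:** I eased the push to 17.8 N and kept it there with the flask still gripped. This was at 17.9 s of the 58 s allowed.
- **Last pictures:** The flask stands upright and centred in the ring. The jar is where it was to within about 1 cm, which is as close as the measurement goes. I did not check the tube cutter again at the end, but nothing was moved near it.

Two checks were not perfect:
- **Sideways force:** About 6 N remained on the tool at the end, even after a correction of about 1 mm.
- **Ring position:** The side camera put the ring about 1 cm off in y from the top and wrist cameras. I went by the wrist camera, and the seating agreed with it.

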